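Bring the stopped arm cell back to jog-ready and hold the enabling switch

ROBOT

A 7-joint arm with a two-finger parallel gripper is mounted at the origin on a cart in front of the work surface, level with it; the furniture and walls round the work are solid. World frame = base frame: x ahead of the robot, y to its left, z up, the work surface at z = 0. Lengths are in m, angles in rad, forces in N, time in s.
With the tool pointing down it reaches from about 0.425 to 0.95 m from the base axis. Payload 4.7 kg.
Tool frame: the origin (TCP) lies midway between the tips of the shut fingers; the grasp point (between the pads) lies grip_depth behind it (grip_depth is the distance from the TCP to the grasp point, in m); z points along the fingers, y is the line along which they close (so a half turn about z gives the same grasp; the last joint's range is limited). The gripper opens to 87 mm and grips with 3 to 60 N. Pads are 19 mm wide; open, the fingers measure 117 mm over their backs; the gripper's body (75 mm by 190 mm) begins 51 mm behind the grasp point.
Start: joints at [1.086, 0.469, -0.049, 1.532, 0.024, 1.141, -0.082], TCP at [0.297, -0.606, 0.223] pointing down, gripper open.
Joint ranges: [-2.59, 2.59], [-0.33, 1.99], [-1.39, 1.29], [0.1, 2.45], [-1.04, 4.18], [0.21, 1.99], [-2.66, 2.66]. Speed limits (rad/s): [2.57, 2.57, 3.14, 3.14, 3.14, 3.14, 3.14].

INTERFACE

Orientations are given as a 3x3 rotation matrix whose columns are the frame's x, y, z axes.
In Python, from station import * gives the robot as it stands.
- The arm moves only by the tool apply_moves, never from a script. Its argument "increments" is one flat list of numbers, 6 for each row, row after row: the shift along the tool's x, y, z in mm, then the turn, a rotation vector about the tool's x, y, z in degrees. In form: [dx, dy, dz, rx, ry, rz, dx, dy, dz, rx, ry, rz, ...]. A call has 1 to 12 rows; each row is the pose to reach, as a shift and turn from the pose commanded when the call began, along the tool's axes at that moment; what a row does not reach only later rows make up. A row lasts 1/10 s, in which the tool goes at most 50 mm and 8.59 degrees, less where a joint would pass 70% of its speed; a pose out of reach is approached as far as the arm can. A call with a gripper value outside its range is refused whole. "fingers" is the closure, from 0 (fully open) to 1 (shut), set as the call begins (left out, the last holds). The fingers move at their own pace and stop on an object; "newtons" is the grip in N (left out, the last holds). Time passes only in rows, so rows that repeat a pose let the fingers close. It gives the time, the measured TCP pose, the force, the opening and the grip force at its end, in the units of the state.
- read_state(): the state, without advancing time (a new reading comes with each control period).
- snapshot(name): name is "side" or "top"; returns a dict with "frame" (420x560x3 uint8, blue, green, red), "camera_matrix" (3x3 intrinsics, pixels), "R" (3x3) and "t" (3): a world point X has camera coordinates R X + t. Camera axes: x right, y down, z forward; pixel columns grow to the right and rows downward; lengths in m; the calibration is good to about 2 mm. A picture is of the moment at which its call begins. There is no depth.
- job_done(): hands the job in; it is judged then, once.
The state is a dict: "time_s": time; "qpos": joint angles; "qd": joint speeds; "tau": joint torques, N m; "eef_pos": TCP position; "tcp_rot": TCP orientation; "wrist_force": force on the tool from outside, world axes, zero at the start; "torque": the same for the moment, N m; "gripper_width": opening from 0.0 (shut) to 1.0 (fully open); "finger_force": force on a finger pad.
Only numpy, scipy, OpenCV 4.12 (cv2) and the standard library are available. Lean on these libraries where they do the work, as an engineer would, in place of code of your own. Each camera call takes 0.05 s, during which the arm holds its last target. There are 200 camera calls.

TASK

The arm at the back of the table was stopped and must be made ready to jog again: on the grey control box press the blue reset key fully down and let it come back up, then do the same with the green drives-on key, one key at a time, and do not press the black drives-off key or the red emergency stop. Then press the black lever of the yellow three-position enabling grip down to its middle position (about half way, at most to where it turns stiff, never through to the bottom stop) and hold it there steadily for three seconds or more. The program finishes while still holding the lever in the middle position; leave everything else on the table where it lies.

Things in the scene. Friction and masses are not known exactly. Their poses are not given: they have to be found in the camera images.
- key_panel: grey metal control box, fixed to the table, 190 mm (its y) by 90 mm (its x), 50 mm high; origin at the centre of its underside. Three round keys, blue, green and black, in an order that changes, stand in a row along y on its lid, 55 mm apart, each 28 mm across in a steel ring 35 mm across, 6 mm high. A gland and a socket stand out up to 22 mm from its +x side
- reset_key_top (a point): centre of the top face of the blue reset key; the face is level, 17 mm above the lid (67 mm above the table) and moves down with the key
- reset_key (a joint): travel of the blue reset key in m, 0 up, 0.006 at its bottom stop; springs back by itself; starts to move at 1.5 N, is at the stop at 4.5 N; at the stop its face is still 5 mm above the ring. Counts as pressed beyond 0.0045 and as let up below 0.0015
- drives_key_top (a point): centre of the top face of the green drives-on key, made like the blue one
- drives_key (a joint): travel of the green drives-on key in m, as for the blue one
- off_key_top (a point): centre of the top face of the black drives-off key, made like the blue one; not to be pressed
- off_key (a joint): travel of the black drives-off key in m, as for the blue one
- enable_grip: yellow hand grip lying along its x in a holder with a 170 x 80 mm base plate, fixed to the table; origin at the centre of the plate's underside. On top a black lever 24 mm wide, hinged near the +x end (hinge line along y at x = 58, z = 58 mm), rises towards -x to a ribbed rubber pad 40 x 28 mm. A cable boot ends at x = 112 mm. Nothing beside the lever stands higher than 65 mm
- lever_pad (a point): centre of the top face of the lever's rubber pad, 90 mm from the hinge line; at rest about 84 mm above the table with the lever sloping 0.2 rad (upward towards the grip's -x end); it goes down about 8.8 mm for each 0.1 rad of the lever
- enable_lever (a joint): lever angle in rad: 0 let go, 0.20 (level) at the bottom stop; springs back. At the pad it starts to move at about 1.7 N and takes 5 N at 0.113 rad (10 mm down), the pressure point: a second spring there gives way only at about 12.5 N; 15 N at 0.155 rad, 18 N at the stop. Middle position: 0.06 to 0.14 rad (5 to 12 mm down at the pad); beyond 0.155 rad it has been pushed through and trips
- estop_box_head (a joint): travel of the red mushroom head of the emergency stop in m, 0 up, 0.005 pressed; not to be pressed (more than 0.002 is a fault)
- estop_box: yellow emergency stop box, fixed to the table, 73 x 69 mm, 81 mm high with its red mushroom head on top; origin at the centre of its underside; it stands at the back of the table between the control box and the grip (a second box like it, far to the right, has no part in the job)
- t_handle: black T-handle hex key, 146 x 78 mm, lying at the back; a bystander
- threadlock: small red bottle with a white nozzle cap, 31 mm across, 88 mm high, standing; a bystander
- bearing: ball bearing, 47 mm across, 14 mm high, lying flat at the back; a bystander
- coupling: silvery shaft coupling, 25 mm across, 34 mm high, standing at the back; a bystander
There are look-alikes about, which are no part of the job. Several things have the shape of the estop_box; the one meant has the colours described above.

How it is judged:
On the way, in this order (a step that is already met when the one before it is completed fails the run):
1. the blue reset key is pressed fully down (4.5 of 6 mm or more), alone (value of joint reset_key above 0.0045 m and value of joint drives_key below 0.0015 m), for 0.1 s.
2. the blue reset key is let up (value of joint reset_key below 0.0015 m), for 0.1 s.
3. the green drives-on key is pressed fully down, alone (value of joint drives_key above 0.0045 m and value of joint reset_key below 0.0015 m), for 0.1 s.
4. the green drives-on key is let up (value of joint drives_key below 0.0015 m), for 0.1 s.
5. the robot holds the enabling lever in its middle position (0.06 to 0.14 rad) for 3 s without a break (value of joint enable_lever between 0.06 and 0.14 rad and contact force between the fingers and enable_grip above 1 N), for 3 s.
At the end, for the whole second after the job is handed in: The gripper's fingers still press the enabling lever (1 to 25 N) and hold it in its middle position, 0.06 to 0.14 rad; all three keys are up (within 1.5 mm) and the emergency stop is not pressed (all of step 5 and contact force between the fingers and enable_grip below 25 N and value of joint each of reset_key, drives_key, off_key below 0.0015 m and value of joint estop_box_head below 0.002 m); the arm keeps its last pose, push and grip.
It fails at once if the enabling lever is pushed through its pressure point (beyond 0.155 rad) (value of joint enable_lever above 0.155 rad).
It fails at once if the black drives-off key is pressed (beyond 3 mm) (value of joint off_key above 0.003 m).
It fails at once if the emergency stop is pressed (value of joint estop_box_head above 0.002 m).
It fails at once if the blue and green keys are pressed at the same time (value of joint each of reset_key, drives_key above 0.003 m).
It fails at once if one of the bystanders is shifted by more than 2 cm (distance of any of t_handle, threadlock, bearing, coupling from where it was at the start of the episode above 0.02 m).
It also fails if it takes over 51 s, if anything falls off the work surface, if the arm or the gripper's body presses on something with over 40 N, if the wrist force passes 120 N, or if a joint passes its speed limit or range.

## Working session

There is one attempt and no reset: what is moved stays moved. The work goes in short steps, Python scripts to look and compute and a tool call to move; the robot and the scene stay as the last step left them, time stands still between calls to the robot, and variables do not carry over. Pictures are saved under pics/ and viewed, at most 10 in all, crops included, and the job is handed in when it is done.

Besides the shell and the picture viewer there is one more tool, called in YAML: its name, and indented under it one key for each argument. apply_moves: Moves the arm, as the interface text tells. Its arguments: {"type":"object","properties":{"increments":{"type":"array"},"fingers":{"type":"number"},"newtons":{"type":"number"}},"required":["increments"]}

```bash
mkdir -p pics; ls; python3 - <<'E'
from station import *
import cv2,numpy as np
for n in("side","top"):
    s=snapshot(n); cv2.imwrite(f"pics/{n}0.png",s["frame"]); np.savez(f"{n}0.npz",**s)
    print(n,s["camera_matrix"],-s["R"].T@s["t"],s["R"])
st=read_state(); print({k:np.round(st[k],4) for k in st})
E
```

```text
pics
side [[511.4779808    0.         279.24365789]
 [  0.         511.4779808  216.22338873]
 [  0.           0.           1.        ]] [ 0.39480742 -1.1571524   0.88910432] [[ 0.98159906 -0.19059743 -0.0116578 ]
 [-0.11459885 -0.53916379 -0.83436773]
 [ 0.15274288  0.82035055 -0.55108492]]
top [[457.28789802   0.         280.75486096]
 [  0.         457.28789802 216.24532601]
 [  0.           0.           1.        ]] [0.58234012 0.05136308 1.12845803] [[ 0.02467631 -0.99959648 -0.0140694 ]
 [-0.99903004 -0.02414402 -0.03682445]
 [ 0.0364699   0.01496444 -0.9992227 ]]
{'time_s': np.float64(0.1), 'qpos': array([ 1.0861,  0.4694, -0.0486,  1.5336,  0.0241,  1.141 , -0.0823]), 'qd': array([-0.0015, -0.0017, -0.0011, -0.0026,  0.0009, -0.0005, -0.0001]), 'tau': array([ 8.00000e-04, -5.09172e+01, -8.11000e-02, -2.36832e+01,
       -6.15000e-02,  3.45000e-02,  1.00000e-04]), 'eef_pos': array([ 0.2969, -0.6056,  0.2216]), 'tcp_rot': array([[ 8.979e-01,  4.403e-01, -8.000e-04],
       [ 4.403e-01, -8.979e-01,  1.500e-03],
       [-1.000e-04, -1.800e-03, -1.000e+00]]), 'wrist_force': array([-1.1248, -0.4598,  0.0681]), 'torque': array([0.0462, 0.0016, 0.0072]), 'finger_force': np.float64(0.0), 'gripper_width': np.float64(1.0019)}
```

View pics/top0.png

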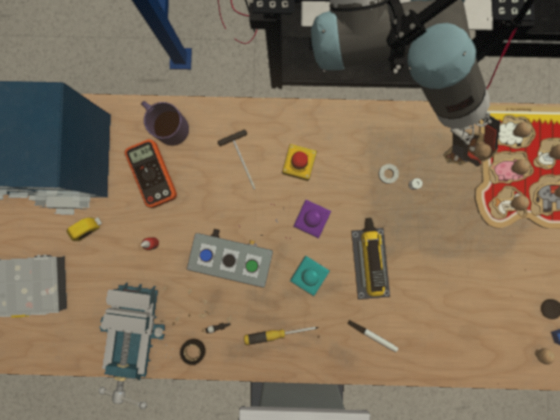

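View pics/side0.png

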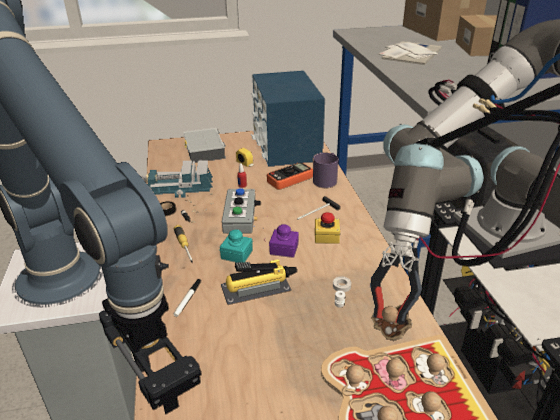

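The top view shows the panel with blue key ≈(207,256), black (230,261) and green (252,266). The grip is at ≈(372,262), with its boot (+x) at (369,224), and the red e-stop is at (300,160). The side view shows the same layout. Next I'll measure by colour and cross-check between the two views.

```bash
cat > h.py <<'E'
import numpy as np,cv2
def ray(s,uv):
    d=s["R"].T@np.linalg.inv(s["camera_matrix"])@np.array([uv[0],uv[1],1.]); return -s["R"].T@s["t"],d
def onz(s,uv,z):
    c,d=ray(s,uv); return c+d*(z-c[2])/d[2]
def proj(s,X):
    p=s["camera_matrix"]@(s["R"]@np.asarray(X)+s["t"]); return p[:2]/p[2]
def tri(a,ua,b,ub):
    c1,d1=ray(a,ua);c2,d2=ray(b,ub)
    k=np.linalg.lstsq(np.c_[d1,-d2],c2-c1,rcond=None)[0]
    p,q=c1+k[0]*d1,c2+k[1]*d2; return (p+q)/2,np.linalg.norm(p-q)
def blobs(s,lo,hi,roi,amin=15):
    x0,y0,x1,y1=roi; h=cv2.cvtColor(s["frame"],cv2.COLOR_BGR2HSV)[y0:y1,x0:x1]
    m=cv2.inRange(h,np.array(lo),np.array(hi)); n,l,st,c=cv2.connectedComponentsWithStats(m)
    return [(c[i]+[x0,y0],st[i,4],st[i,:4]+[x0,y0,0,0]) for i in range(1,n) if st[i,4]>=amin]
E
python3 - <<'E'
from h import *
T=dict(np.load("top0.npz"));S=dict(np.load("side0.npz"))
for nm,lo,hi in(("blue",(105,120,60),(130,255,255)),("green",(50,100,40),(85,255,255)),("yellow",(20,120,90),(35,255,255))):
    for s,roi in((T,(185,225,275,290) if nm!="yellow" else (345,215,400,305)),(S,(215,180,265,240) if nm!="yellow" else (215,250,300,310))):
        for c,a,b in blobs(s,lo,hi,roi): print(nm,c.round(1),a,b,onz(s,c,.067).round(4))
# crops
a=cv2.resize(T["frame"][215:305,335:410],None,fx=5,fy=5,interpolation=cv2.INTER_CUBIC)
b=cv2.resize(S["frame"][250:310,210:305],None,fx=5,fy=5,interpolation=cv2.INTER_CUBIC)
o=np.zeros((max(a.shape[0],b.shape[0]),a.shape[1]+b.shape[1]-75,3),np.uint8)
o=np.zeros((450,850,3),np.uint8);o[:450,:375]=a;o[:300,375:850]=b
cv2.imwrite("pics/crop.png",o[:, :800])
E
```

```text
blue [205.7 254.8] 87 [201 250  11  11] [0.5273 0.2393 0.067 ]
blue [239.5 191.5] 44 [236 189   8   6] [0.527  0.2315 0.067 ]
green [251.5 265.5] 88 [247 261  10  10] [0.5053 0.1322 0.067 ]
green [236.8 210.1] 54 [233 207   9   7] [0.5054 0.1253 0.067 ]
yellow [371.2 259.4] 564 [362 231  23  66] [ 0.5265 -0.1439  0.067 ]
yellow [257.1 278.4] 680 [226 259  60  33] [ 0.5163 -0.1951  0.067 ]
```

View pics/crop.png

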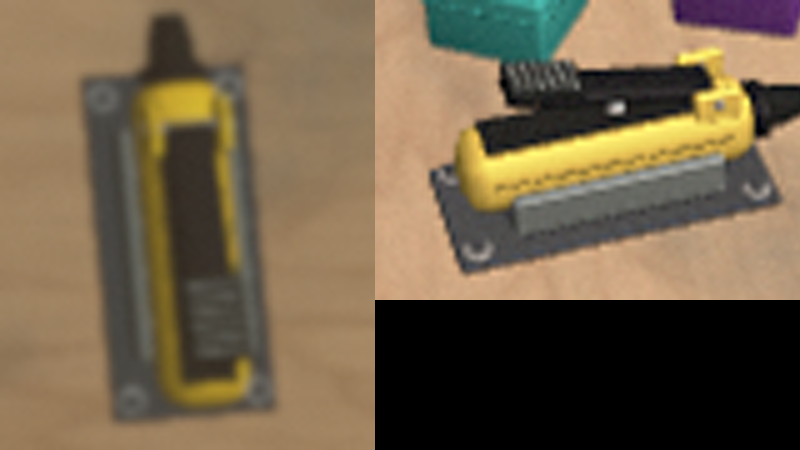

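The crop shows the ribbed pad at crop centre ≈(213,318), which is top pixel (377.6,278.6). In the side view it is at (540,76), which is pixel (243,265). The hinge is towards +x.

```bash
python3 - <<'E'
from h import *
from station import read_state
T=dict(np.load("top0.npz"));S=dict(np.load("side0.npz"))
print("pad",tri(T,(377.6,278.6),S,(243,265.2)),onz(T,(377.6,278.6),.084),onz(S,(243,265.2),.084))
q=[(103,97),(228,80),(260,388),(131,400)]   # plate screws in crop
P=[onz(T,(335+x/5,215+y/5),.006) for x,y in q]; c=np.mean(P,0); ax=(P[0]+P[1]-P[2]-P[3])[:2]; ax/=np.linalg.norm(ax)
print("plate",c,ax,np.degrees(np.arctan2(ax[1],ax[0])),"pad pred",c[:2]-.0302*ax, [np.linalg.norm(P[i]-P[i-1]) for i in range(4)])
s=read_state();R=s["tcp_rot"]
B=np.array([.527,.239,.067]);G=np.array([.505,.132,.067])
for n,p in(("blue",B+[0,0,.04]),("green",G+[0,0,.04])): print(n,(R.T@(p-s["eef_pos"])*1000).round())
E
```

```text
pad (array([ 0.4857108 , -0.15640991,  0.08318429]), np.float64(0.0029610997228127055)) [ 0.48431618 -0.15605514  0.084     ] [ 0.48706866 -0.15775233  0.084     ]
plate [ 0.5140658  -0.15507202  0.006     ] [0.99334733 0.11515674] 6.612665797780962 pad pred [ 0.48406671 -0.15854976] [np.float64(0.14799381899052658), np.float64(0.06163075862909684), np.float64(0.1505159907652658), np.float64(0.0629552786856595)]
blue [ 578. -657.  116.]
green [ 512. -570.  116.]
```

apply_moves:
  increments: [10, -11, 0, 0, 0, 0, 35, -40, 0, 0, 0, 0, 65, -74, 0, 0, 0, 0, 95, -108, 0, 0, 0, 0, 125, -142, 0, 0, 0, 0, 155, -176, 0, 0, 0, 0, 185, -210, 0, 0, 0, 0, 215, -244, 0, 0, 0, 0, 245, -278, 0, 0, 0, 0, 275, -312, 0, 0, 0, 0, 305, -346, 0, 0, 0, 0, 335, -380, 0, 0, 0, 0]
  fingers: 1
  newtons: 30

```text
time_s: 1.3
eef_pos: [0.4301, -0.1147, 0.2226]
tcp_rot: [[0.898, 0.441, 0.0], [0.441, -0.898, -0.001], [-0.0, 0.0, -1.0]]
wrist_force: [0.9, 0.3, 0.2]
gripper_width: 0.031
finger_force: 0.0
```

apply_moves:
  increments: [30, -34, 0, 0, 0, 0, 60, -68, 0, 0, 0, 0, 90, -102, 0, 0, 0, 0, 120, -136, 0, 0, 0, 0, 150, -170, 0, 0, 0, 0, 180, -204, 0, 0, 0, 0, 210, -238, 10, 0, 0, 0, 230, -262, 30, 0, 0, 0, 240, -274, 55, 0, 0, 0, 243, -277, 75, 0, 0, 0, 243, -277, 90, 0, 0, 0, 243, -277, 95, 0, 0, 0]

```text
time_s: 2.5
eef_pos: [0.5253, 0.2376, 0.1258]
tcp_rot: [[0.898, 0.441, -0.003], [0.441, -0.898, -0.002], [-0.004, 0.0, -1.0]]
wrist_force: [-1.3, -0.9, -0.2]
gripper_width: 0.005
finger_force: 0.0
```

```bash
python3 - <<'E'
from h import *
from station import *
for n in("side","top"):
    s=snapshot(n); np.savez(f"{n}1.npz",**s); st=read_state()
    p=proj(s,st["eef_pos"]); print(n,p.round(),st["eef_pos"].round(4))
    x,y=(p-[40,30]).astype(int); c=s["frame"][y:y+60,x:x+80]
    c=cv2.resize(c,None,fx=5,fy=5,interpolation=cv2.INTER_CUBIC)
    if n=="side":o=c
    else: cv2.imwrite("pics/b1.png",np.hstack([o,c]))
R=st["tcp_rot"];print((R.T@(np.array([.527,.239,.067])-st["eef_pos"])*1000).round(1),R.round(3),st["wrist_force"])
E
```

```text
side [238. 174.] [0.5257 0.2373 0.126 ]
top [202. 257.] [0.5264 0.2375 0.1272]
[ 1.3 -1.1 60.2] [[ 0.898  0.44  -0.001]
 [ 0.44  -0.898 -0.001]
 [-0.001  0.    -1.   ]] [ 0.63343297  0.21043156 -0.09691315]
```

View pics/b1.png

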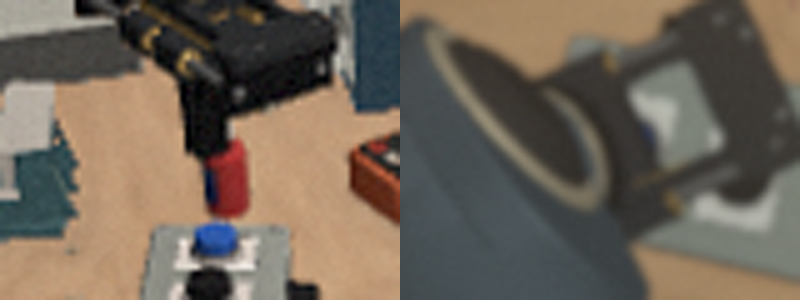

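The black fingertip is right above the blue key. The red object behind it is the threadlock bottle. Now I'll press down.

apply_moves:
  increments: [1, -1, 15, 0, 0, 0, 1, -1, 30, 0, 0, 0, 1, -1, 42, 0, 0, 0, 1, -1, 50, 0, 0, 0, 1, -1, 55, 0, 0, 0, 1, -1, 58, 0, 0, 0, 1, -1, 60, 0, 0, 0, 1, -1, 62, 0, 0, 0, 1, -1, 63, 0, 0, 0, 1, -1, 64, 0, 0, 0, 1, -1, 65, 0, 0, 0, 1, -1, 65, 0, 0, 0]

```text
time_s: 3.8
eef_pos: [0.5276, 0.2398, 0.0628]
tcp_rot: [[0.898, 0.44, 0.001], [0.44, -0.898, 0.0], [0.001, 0.0, -1.0]]
wrist_force: [-1.3, -0.9, 3.9]
gripper_width: 0.006
finger_force: 1.8
```

apply_moves:
  increments: [0, 0, 1, 0, 0, 0, 0, 0, 2, 0, 0, 0, 0, 0, 3, 0, 0, 0, 0, 0, 3, 0, 0, 0, 0, 0, 3, 0, 0, 0]

```text
time_s: 4.3
eef_pos: [0.5276, 0.2398, 0.0613]
tcp_rot: [[0.898, 0.44, 0.001], [0.44, -0.898, -0.001], [0.001, 0.001, -1.0]]
wrist_force: [-3.9, -2.9, 14.7]
gripper_width: 0.008
finger_force: 7.4
```

The force of 14.7 N shows the key is at its stop. Next I'll lift, let it come up, and move over to green.

apply_moves:
  increments: [0, 0, 0, 0, 0, 0, 0, 0, -6, 0, 0, 0, 0, 0, -18, 0, 0, 0, 0, 0, -30, 0, 0, 0, 0, 0, -36, 0, 0, 0, 0, 0, -36, 0, 0, 0, -15, 20, -36, 0, 0, 0, -35, 46, -36, 0, 0, 0, -55, 73, -36, 0, 0, 0, -64, 85, -36, 0, 0, 0, -66, 87, -36, 0, 0, 0, -66, 87, -36, 0, 0, 0]

```text
time_s: 5.5
eef_pos: [0.5067, 0.1332, 0.0957]
tcp_rot: [[0.898, 0.44, 0.001], [0.44, -0.898, 0.001], [0.001, -0.001, -1.0]]
wrist_force: [0.2, 1.1, -0.8]
gripper_width: 0.009
finger_force: 0.0
```

```bash
python3 - <<'E'
from h import *
from station import *
S=snapshot("side");st=read_state();R=st["tcp_rot"]
print(st["eef_pos"].round(4),(R.T@(np.array([.505,.132,.067])-st["eef_pos"])*1000).round(1),st["wrist_force"].round(1))
for n,lo,hi in(("blue",(105,120,60),(130,255,255)),("green",(50,100,40),(85,255,255))):print(n,[(c.round(1),a,b) for c,a,b in blobs(S,lo,hi,(215,180,265,240))])
E
```

```text
[0.5068 0.1341 0.0958] [-2.6  1.1 28.8] [-0.4  0.7  0. ]
blue []
green [(array([236.8, 210.1]), np.int32(54), array([233, 207,   9,   7]))]
```

apply_moves:
  increments: [-1, 1, 8, 0, 0, 0, -2, 1, 16, 0, 0, 0, -2, 1, 22, 0, 0, 0, -2, 1, 26, 0, 0, 0, -2, 1, 29, 0, 0, 0, -2, 1, 31, 0, 0, 0, -2, 1, 33, 0, 0, 0, -2, 1, 34, 0, 0, 0, -2, 1, 35, 0, 0, 0, -2, 1, 36, 0, 0, 0, -2, 1, 36, 0, 0, 0, -2, 1, 36, 0, 0, 0]

```text
time_s: 6.75
eef_pos: [0.5047, 0.1309, 0.0612]
tcp_rot: [[0.898, 0.44, -0.0], [0.44, -0.898, -0.001], [-0.001, 0.001, -1.0]]
wrist_force: [-6.7, -1.1, 16.5]
gripper_width: 0.007
finger_force: 8.2
```

At 16.5 N green is at its stop too. Now I'll lift clear, and then traverse to the pad while turning to line up with the grip.

apply_moves:
  increments: [-2, 1, 0, 0, 0, 0, 0, 0, -6, 0, 0, 0, 0, 0, -18, 0, 0, 0, 0, 0, -35, 0, 0, 0, 0, 0, -55, 0, 0, 0, 0, 0, -75, 0, 0, 0, 0, 0, -88, 0, 0, 0, -15, 25, -90, 0, 0, 4, -35, 60, -90, 0, 0, 8, -55, 95, -90, 0, 0, 12, -75, 130, -90, 0, 0, 16, -95, 165, -90, 0, 0, 20]

```text
time_s: 7.95
eef_pos: [0.4923, -0.0613, 0.1499]
tcp_rot: [[0.995, 0.104, 0.001], [0.104, -0.995, -0.0], [0.001, 0.001, -1.0]]
wrist_force: [0.1, -0.6, 0.4]
gripper_width: 0.004
finger_force: 0.0
```

```bash
python3 - <<'E'
from h import *
from station import *
T=snapshot("top");st=read_state();R=st["tcp_rot"]
print(st["eef_pos"].round(4),R.round(3),(R.T@(np.array([.485,-.157,.084])-st["eef_pos"])*1000).round(1),st["wrist_force"].round(1))
for n,lo,hi in(("blue",(105,120,60),(130,255,255)),("green",(50,100,40),(85,255,255))):print(n,[(c.round(1),a) for c,a,b in blobs(T,lo,hi,(185,225,275,290))])
E
```

```text
[ 0.4914 -0.0696  0.1495] [[ 0.996  0.091 -0.001]
 [ 0.091 -0.996 -0.005]
 [-0.001  0.005 -1.   ]] [-14.3  86.1  66. ] [-0.8 -4.6 -0.3]
blue [(array([205.7, 254.8]), np.int32(87))]
green [(array([251.5, 265.5]), np.int32(88))]
```

apply_moves:
  increments: [-3, 20, 0, 0, 0, 0, -8, 45, 0, 0, 0, 0, -12, 70, 0, 0, 0, 0, -15, 87, 0, 0, 0, 0, -16, 94, 10, 0, 0, 0, -16, 96, 25, 0, 0, 0, -16, 96, 37, 0, 0, 0, -16, 96, 44, 0, 0, 0, -16, 96, 46, 0, 0, 0, -16, 96, 46, 0, 0, 0, -16, 96, 46, 0, 0, 0]

```text
time_s: 9.1
eef_pos: [0.4872, -0.1562, 0.104]
tcp_rot: [[0.994, 0.107, 0.001], [0.107, -0.994, -0.0], [0.001, 0.0, -1.0]]
wrist_force: [0.9, 0.3, 1.1]
gripper_width: 0.007
finger_force: 0.0
```

```bash
python3 - <<'E'
from h import *
from station import *
st=read_state();R=st["tcp_rot"]
for n in("side","top"):
    s=snapshot(n); p=proj(s,st["eef_pos"]); q=proj(s,[.485,-.157,.084]); print(n,p.round(1),q.round(1))
    x,y=(q-[40,40]).astype(int); c=cv2.resize(s["frame"][y:y+80,x:x+80],None,fx=5,fy=5,interpolation=cv2.INTER_CUBIC)
    if n=="side":o=c
cv2.imwrite("pics/g1.png",np.hstack([o,c]))
print(st["eef_pos"].round(4),R.round(3),(R.T@(np.array([.485,-.157,.084])-st["eef_pos"])*1000).round(1),st["wrist_force"].round(1))
E
```

```text
side [242.6 258.5] [242.1 265.1]
top [379.5 278.2] [378.  278.3]
[ 0.4872 -0.1562  0.104 ] [[ 0.994  0.107  0.001]
 [ 0.107 -0.994 -0.   ]
 [ 0.001  0.    -1.   ]] [-2.3  0.5 20. ] [0.9 0.3 1.1]
```

View pics/g1.png

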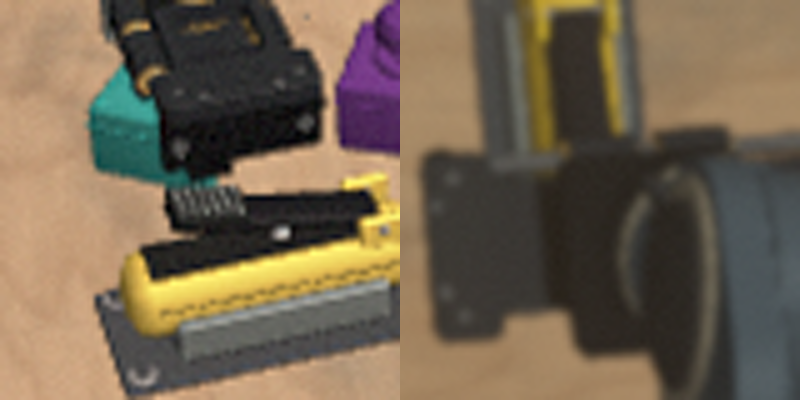

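The fingertips (side crop (210,165)) sit just above the ribbed pad (205,203). I'll come down gently in stages.

apply_moves:
  increments: [-2, 0, 5, 0, 0, 0, -2, 0, 10, 0, 0, 0, -2, 0, 14, 0, 0, 0, -2, 0, 17, 0, 0, 0, -2, 0, 19, 0, 0, 0, -2, 0, 21, 0, 0, 0, -2, 0, 22, 0, 0, 0, -2, 0, 23, 0, 0, 0, -2, 0, 24, 0, 0, 0, -2, 0, 25, 0, 0, 0, -2, 0, 25, 0, 0, 0]

```text
time_s: 10.3
eef_pos: [0.4846, -0.1568, 0.0785]
tcp_rot: [[0.994, 0.106, -0.0], [0.106, -0.994, -0.0], [-0.0, 0.0, -1.0]]
wrist_force: [-2.6, 0.3, 4.5]
gripper_width: 0.004
finger_force: 1.8
```

apply_moves:
  increments: [0, 0, 1, 0, 0, 0, 0, 0, 2, 0, 0, 0, 0, 0, 3, 0, 0, 0, 0, 0, 3, 0, 0, 0, 0, 0, 3, 0, 0, 0]

```text
time_s: 10.8
eef_pos: [0.4846, -0.1568, 0.0755]
tcp_rot: [[0.994, 0.106, -0.0], [0.106, -0.994, -0.0], [-0.0, 0.0, -1.0]]
wrist_force: [-2.2, -1.0, 4.5]
gripper_width: 0.004
finger_force: 2.2
```

z 0.0755 and 4.5 N agree with about 0.10 rad, in the middle range and just short of the pressure point. I'll hold here.

apply_moves:
  increments: [0, 0, 0, 0, 0, 0, 0, 0, 0, 0, 0, 0, 0, 0, 0, 0, 0, 0, 0, 0, 0, 0, 0, 0, 0, 0, 0, 0, 0, 0, 0, 0, 0, 0, 0, 0, 0, 0, 0, 0, 0, 0, 0, 0, 0, 0, 0, 0, 0, 0, 0, 0, 0, 0, 0, 0, 0, 0, 0, 0, 0, 0, 0, 0, 0, 0, 0, 0, 0, 0, 0, 0]

```text
time_s: 12.0
eef_pos: [0.4848, -0.1567, 0.0756]
tcp_rot: [[0.994, 0.106, 0.0], [0.106, -0.994, -0.0], [0.0, 0.0, -1.0]]
wrist_force: [-2.8, -1.6, 4.6]
gripper_width: 0.008
finger_force: 2.2
```

apply_moves:
  increments: [0, 0, 0, 0, 0, 0, 0, 0, 0, 0, 0, 0, 0, 0, 0, 0, 0, 0, 0, 0, 0, 0, 0, 0, 0, 0, 0, 0, 0, 0, 0, 0, 0, 0, 0, 0, 0, 0, 0, 0, 0, 0, 0, 0, 0, 0, 0, 0, 0, 0, 0, 0, 0, 0, 0, 0, 0, 0, 0, 0, 0, 0, 0, 0, 0, 0, 0, 0, 0, 0, 0, 0]

```text
time_s: 13.2
eef_pos: [0.4848, -0.1567, 0.0756]
tcp_rot: [[0.994, 0.107, 0.0], [0.107, -0.994, -0.0], [0.0, 0.0, -1.0]]
wrist_force: [-2.4, -0.6, 4.2]
gripper_width: 0.004
finger_force: 2.2
```

apply_moves:
  increments: [0, 0, 0, 0, 0, 0, 0, 0, 0, 0, 0, 0, 0, 0, 0, 0, 0, 0, 0, 0, 0, 0, 0, 0, 0, 0, 0, 0, 0, 0, 0, 0, 0, 0, 0, 0, 0, 0, 0, 0, 0, 0, 0, 0, 0, 0, 0, 0, 0, 0, 0, 0, 0, 0, 0, 0, 0, 0, 0, 0, 0, 0, 0, 0, 0, 0, 0, 0, 0, 0, 0, 0]

```text
time_s: 14.4
eef_pos: [0.4848, -0.1567, 0.0756]
tcp_rot: [[0.994, 0.107, 0.0], [0.107, -0.994, -0.0], [0.0, 0.0, -1.0]]
wrist_force: [-1.9, -1.4, 4.9]
gripper_width: 0.005
finger_force: 2.2
```

```bash
python3 - <<'E'
from h import *
from station import *
s=snapshot("side");st=read_state();q=proj(s,[.485,-.157,.084]);x,y=(q-[40,40]).astype(int)
cv2.imwrite("pics/g2.png",cv2.resize(s["frame"][y:y+80,x:x+100],None,fx=5,fy=5,interpolation=cv2.INTER_CUBIC))
print(st["time_s"],st["eef_pos"].round(4),st["wrist_force"].round(1),st["finger_force"])
E
```

```text
14.45 [ 0.4848 -0.1567  0.0756] [-3.9 -1.3  4. ] 2.1905021359270904
```

View pics/g2.png

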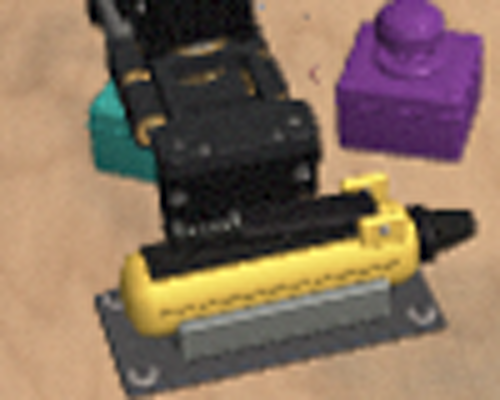

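The fingers are on the pad, which is about half way down (crop (208,222)). The hold has been steady for more than 3.6 s, so I'm handing in.

```bash
python3 -c "
from station import *
print(job_done())"
```

```text
the job is handed in; nothing more can be done
None
```

I pressed and let up the blue key, then the green key, and handed the job in with the lever held at about 0.10 rad for over 3.6 s (about 4.5 N); the hand-in call returned no verdict.

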